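# Switch the bench vacuum to the blue outlet

### The job

Put the blue outlet under vacuum: with a fingertip, push the orange pointer arm on the vacuum panel round until it points straight at the blue outlet post, and only then push the red shut-off lever anticlockwise from shut (across its pipe) until it is fully open, in line with the pipe. Push only: do not pull either handle up off its spindle, and leave the bottles, glassware and tools around where they are.

Things in the scene. Friction and masses are not known exactly. Their poses are not given: they have to be found in the camera images.
- port_blue: The wanted outlet: outlet post fixed on the panel, a blue plastic cylinder 28 mm in diameter, 50 mm tall, with a hose barb on top (74 mm in all). Its axis is 130 mm from the pointer's axis, at 28 or 64 degrees to either side of the panel's middle line; which colour stands where changes. Origin: centre of its underside, 12 mm above the bench.
- port_red: Not wanted: same post in red.
- port_yellow: Not wanted: same post in yellow.
- port_green: Not wanted: same post in green.
- panel: Vacuum panel, fixed: aluminium plate 280 x 208 x 12 mm lying flat; steel hub (60 mm diameter, up to z 45 mm) and four steel pipes (tops at z 32 mm) fanning out, away from the robot, to the four posts. Origin: on the bench under the pointer's axis; x: the panel's middle line, outwards; plate from -50 to 158 mm in x, 140 mm to either side. It may stand left or right of the valve.
- pointer_pivot (a point): Point on the upright axis of the orange pointer arm, at the arm's mid height, 64 mm above the bench. The arm's round boss here is 38 mm in diameter.
- pointer_tip (a point): Tip of the orange pointer arm, 108 mm from its axis; x outwards along the arm. The arm is a straight level bar 14 mm wide, z 52 to 76 mm, white line on top, pointed end, free beside and under it, 8 mm short of the posts. Push it on either side; stiff (0.18 N m, 2 to 3 N at 80 mm out), it stays where left. A light spring (5 N) seats it on its spindle; it lifts off if pulled up.
- pointer (a joint): Angle of the pointer arm from the panel's middle line, rad, growing anticlockwise seen from above; stops at -1.4 and +1.4. Starts within 0.2 of 0, between the two inner posts.
- valve: Shut-off ball valve, fixed: brass body on a 24 mm steel pipe 200 mm long that runs along y, pipe top at z 46 mm (collars to 51, brass body and stem within 36 mm of the axis to 64), grey foot 90 x 150 mm. Origin: on the bench under the lever's axis; x points away from the robot, y to its left, turned by up to 0.4 rad.
- lever_pivot (a point): Point on the upright axis of the red shut-off lever, at the lever's mid height, 82 mm above the bench. Round boss 38 mm in diameter.
- lever_tip (a point): End of the red lever, 115 mm from its axis; x outwards along the lever. The lever is a straight level bar 14 mm wide (round end 22 mm), z 70 to 94 mm, free beside and under it. Same stiffness, spring seat and behaviour as the pointer arm.
- lever (a joint): Angle of the shut-off lever, rad: 0 = shut, square across the pipe, pointing along the valve's +x; grows anticlockwise seen from above; stop at 1.571 = fully open, lever in line with the pipe, over its +y half. Starts shut or nearly (0 to 0.12).
- amber_bottle: Bystander, loose: amber glass bottle with black cap, 48 mm diameter, 130 mm tall. Origin: centre of its underside. Leave it alone.
- stopper: Bystander, loose: small brown cork stopper, 28 mm diameter, 28 mm tall. Origin: centre of its underside. Leave it alone.
- beaker: Bystander, loose: glass beaker, 70 mm diameter, 90 mm tall. Origin: centre of its underside. Leave it alone.
- white_jar: Bystander, loose: white jar with blue lid, 64 mm diameter, 80 mm tall. Origin: centre of its underside. Leave it alone.
- mortar: Bystander, loose: white ceramic bowl, 100 mm diameter, 55 mm tall. Origin: centre of its underside. Leave it alone.
- spanner: Bystander, loose: steel spanner lying flat, its length along its x. Leave it alone.
- wash_bottle: Bystander, loose: white bottle with red cap, 60 mm diameter, 150 mm tall. Origin: centre of its underside. Leave it alone.
Mind the look-alikes: they are no part of the job. Leave any purple look-alike of the valve alone.

How it is judged:
By the outcome, as a careful person would: the job done as asked, in the order asked, and still so for the second after the job is handed in, with the robot touching nothing.
It also fails if it takes over 51 s, if anything falls off the work surface, if the arm or the gripper's body presses on something with over 40 N, if the wrist force passes 120 N, or if a joint passes its speed limit or range.

### The arm

A 6-joint arm with a two-finger parallel gripper is mounted at the origin on the work surface. World frame = base frame: x ahead of the robot, y to its left, z up, the work surface at z = 0. Lengths are in m, angles in rad, forces in N, time in s.
With the tool pointing down it reaches from about 0.4 to 0.825 m from the base axis. Payload 7 kg.
Tool frame: the origin (TCP) lies at the very end of the fingers, on their centre line; the grasp point (between the pads) lies 19 mm behind it; z points along the fingers, y is the direction in which the jaws open and shut (so a half turn about z gives the same grasp; the last joint's range is limited). The gripper opens to 88 mm and grips with 3 to 60 N. Pads are 19 mm wide; open, the fingers measure 130 mm over their backs; the gripper's body (78 mm by 193 mm) begins 47 mm behind the grasp point.
Start: joints at [1.435, 0.359, 0.012, 0, -1.224, -0.288], TCP at [0.278, 0.615, 0.227] pointing down, gripper open.
Joint ranges: [-3.07, 3.07], [-1.43, 2.12], [-1.02, 1.25], [-3.03, 1.67], [-3.05, -0], [-3.03, 3.03]. Speed limits (rad/s): [2.39, 2.39, 3.01, 3.14, 3.14, 3.14].

### API

Orientations are given as a 3x3 rotation matrix whose columns are the frame's x, y, z axes.
In Python, from station import ctrl gives the robot as it stands.
- The arm moves only by the tool arm_command, never from a script. Its argument "series" is a list of rows, each a list of 3 entries, a list of its own where there are three numbers: the shift along the tool's x, y, z in m, then the turn about the tool's z in degrees, then the gripper command: -1 is fully open, 1 is shut, values between are in proportion. In form: [[[x, y, z], turn, hand], ...]. A call has 1 to 8 rows; each row shifts and turns the commanded pose from where the row before left it, along the tool's axes as they then stand; what a row does not reach is not made up. A row lasts 1/10 s, in which the tool goes at most 50 mm and 8.59 degrees, less where a joint would pass 70% of its speed; a pose out of reach is approached as far as the arm can. A call with a gripper value outside its range is refused whole. The fingers move at their own pace and stop on an object; "grip_force" is the grip in N (left out, the last holds). Time passes only in rows, so rows that do not move let the fingers close. It gives the time, the measured TCP pose, the force and the opening at its end, in the units of the state.
- ctrl.observe(): the state, without advancing time (a new reading comes with each control period).
- ctrl.capture(name): name is "scene" or "top" or "wrist"; returns the picture (480x640x3 uint8, red, green, blue); there is no depth.
- ctrl.camera_params(name): a dict with "intrinsics" (3x3 intrinsics, pixels), "R" (3x3) and "t" (3): a world point X has camera coordinates R X + t; the wrist camera has in their place "mount" (4x4, takes a point from camera to tool coordinates, whose origin is the TCP and whose axes are the flange's). Camera axes: x right, y down, z forward; pixel columns grow to the right and rows downward; lengths in m; the calibration is good to about 2 mm. A picture is of the moment at which its call begins: read the wrist's pose just before it. camera_params takes no time and is no camera call.
- ctrl.close_job(): hands the job in, once; it reports no verdict.
Trained networks look in the newest picture that a camera, given by its name, has taken for a name from the list of things; names that differ only in an ending like _2 or _b are one class to them, and where a whole thing is asked for, a point or a joint stands for the part that bears it (a point fixed in the world has none). Each returns a list of dicts, best first, with "conf" (0 to 1); they miss things now and then, are a little off and sometimes report something else, mostly with a low value. They report only what shows in the picture. A call takes as long as a camera call. They do not tell look-alikes from the thing itself.
- ctrl.look_for(target, camera): "extent" ([left, top, right, bottom] in pixels, round what is visible of it).
- ctrl.masks_of(target, camera): "region" (480x640 bool, what is visible of it) and "extent" ([left, top, right, bottom] in pixels, round what is visible of it).
The state is a dict: "time_s": time; "joint_pos": joint angles; "qvel": joint speeds; "tau": joint torques, N m; "tcp_pos": TCP position; "eef_rot": TCP orientation; "ft_force": force on the tool from outside, world axes, zero at the start; "ft_torque": the same for the moment, N m; "width": finger opening in m.
Only numpy, scipy, OpenCV 4.12 (cv2) and the standard library are available. Lean on these libraries where they do the work, as an engineer would, in place of code of your own. Each camera call takes 0.05 s, during which the arm holds its last target. There are 200 camera calls.

## Working session

There is one attempt and no reset: what is moved stays moved. The work goes in short steps, Python scripts to look and compute and a tool call to move; the robot and the scene stay as the last step left them, time stands still between calls to the robot, and variables do not carry over. Pictures are saved under pics/ and viewed, about 8 in all and at most 12, crops included, and the job is handed in when it is done.

Besides the shell and the picture viewer there is one more tool, called by a JSON object that holds its "name" and its "arguments", one argument or row to a line. arm_command: Moves the arm, as the interface text tells. Its arguments: {"type":"object","properties":{"series":{"type":"array"},"grip_force":{"type":"number"}},"required":["series"]}

```bash
mkdir -p pics; cat > h.py <<'E'
import numpy as np, cv2
from station import ctrl
def save(im,n): cv2.imwrite('pics/'+n,cv2.cvtColor(im,cv2.COLOR_RGB2BGR))
def ray(cam,uv,z):
    p=ctrl.camera_params(cam);K=np.array(p['intrinsics']);R=np.array(p['R']);t=np.array(p['t'])
    c=-R.T@t;d=R.T@np.linalg.inv(K)@np.array([uv[0],uv[1],1.]);return c+d*(z-c[2])/d[2]
def proj(cam,X):
    p=ctrl.camera_params(cam);q=np.array(p['intrinsics'])@(np.array(p['R'])@np.array(X)+np.array(p['t']));return q[:2]/q[2]
E
python3 - <<'E'
from h import *
np.set_printoptions(precision=3,suppress=True)
a=ctrl.capture('top');s=ctrl.capture('scene')
save(a,'top1.png');save(s,'scene1.png')
for c in ('top','scene'):
    p=ctrl.camera_params(c);print(c,-np.array(p['R']).T@p['t'])
for n in ['port_blue','pointer_pivot','pointer_tip','lever_pivot','lever_tip','valve','panel','pointer','lever']:
    print(n,[(np.round(d['extent']).astype(int).tolist(),round(d['conf'],2)) for d in ctrl.look_for(n,'top')[:3]])
o=ctrl.observe();print(o['time_s'],o['eef_rot'],o['width'])
E
```

```text
top [ 0.394 -0.014  1.439]
scene [1.164 0.326 0.894]
port_blue [([122, 195, 160, 239], 0.58), ([183, 174, 286, 254], 0.18)]
pointer_pivot [([183, 176, 284, 257], 0.61)]
pointer_tip [([223, 196, 239, 241], 0.88)]
lever_pivot [([371, 195, 445, 261], 0.92), ([407, 282, 482, 345], 0.59)]
lever_tip [([442, 287, 457, 342], 0.85), ([397, 194, 421, 247], 0.73), ([247, 184, 258, 196], 0.73)]
valve [([407, 288, 483, 345], 0.87), ([374, 197, 446, 262], 0.66)]
panel [([182, 174, 286, 254], 0.81)]
pointer [([223, 200, 240, 242], 0.78)]
lever [([440, 286, 458, 341], 0.83), ([395, 194, 420, 252], 0.76), ([502, 234, 535, 256], 0.23)]
0.55 [[ 0.912 -0.411 -0.   ]
 [-0.411 -0.912 -0.   ]
 [ 0.     0.    -1.   ]] 0.08767928946300933
```

View pics/top1.png

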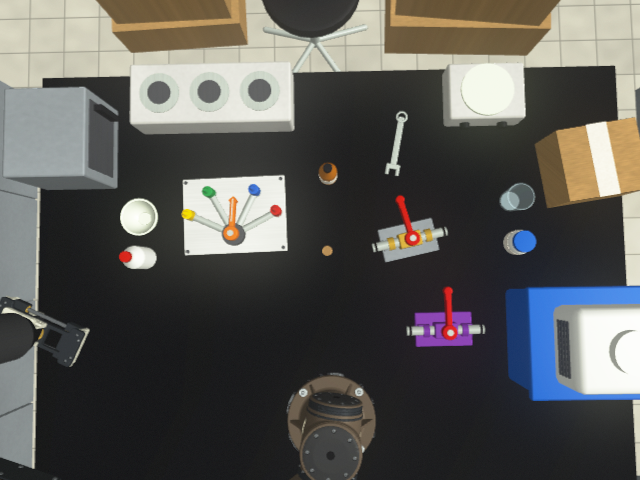

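View pics/scene1.png

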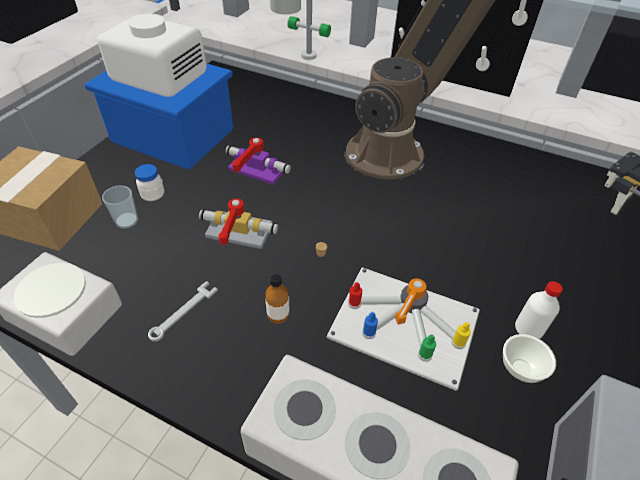

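The top view shows the panel at (235,215). Its pointer pivot is about (232,233) with the tip up at (233,198), and the blue post is at (254,190), clockwise of the pointer. The real valve, with a grey foot, is at (411,238) with its lever tip at (401,199). The purple look-alike is at (449,331).

```bash
cat > m.py <<'E'
from h import *
from scipy.optimize import least_squares
np.set_printoptions(precision=4,suppress=True)
a=cv2.imread('pics/top1.png');hsv=cv2.cvtColor(a,cv2.COLOR_BGR2HSV)
def blob(lo,hi,box,sat=130,vmin=80):
    x0,y0,x1,y1=box;m=np.zeros(a.shape[:2],np.uint8)
    h,s,v=cv2.split(hsv)
    ok=((h>=lo)&(h<=hi)if lo<=hi else (h>=lo)|(h<=hi))&(s>sat)&(v>vmin)
    m[y0:y1,x0:x1]=ok[y0:y1,x0:x1];return m
P=(180,170,292,260)
cs={}
for n,(lo,hi) in dict(blue=(105,125),green=(45,80),yellow=(22,32),red=(172,3)).items():
    ys,xs=np.nonzero(blob(lo,hi,P));cs[n]=np.array([xs.mean(),ys.mean()]);print(n,len(xs),cs[n],ray('top',cs[n],.045))
# plate corners
x0,y0,x1,y1=P;g=np.zeros(a.shape[:2],np.uint8);g[y0:y1,x0:x1]=(a[y0:y1,x0:x1].max(2)>90)*255
cnt=max(cv2.findContours(cv2.morphologyEx(g,cv2.MORPH_CLOSE,np.ones((5,5))),cv2.RETR_EXTERNAL,cv2.CHAIN_APPROX_NONE)[0],key=cv2.contourArea)
box=cv2.boxPoints(cv2.minAreaRect(cnt));W=np.array([ray('top',p,.012) for p in box]);print('corners',box,W[:,:2])
print('sides',np.linalg.norm(W-np.roll(W,1,0),axis=1))
c=W.mean(0)[:2];e=[W[(i+1)%4]-W[i] for i in range(4)];e=max(e,key=lambda v:v[0])[:2];yaw=np.arctan2(e[1],e[0]);print('yaw',yaw)
piv=c-.054*np.array([np.cos(yaw),np.sin(yaw)]);print('panel origin',piv, proj('top',[*piv,.064]))
for d in (-64,-28,28,64):
    A=yaw+np.radians(d);print(d,piv+.13*np.array([np.cos(A),np.sin(A)]))
def bar(m,z,nm):
    ys,xs=np.nonzero(m);w=np.array([ray('top',p,z)[:2] for p in zip(xs,ys)])
    mu=w.mean(0);d=np.linalg.eigh(np.cov((w-mu).T))[1][:,1];d*=np.sign(d[0]);t=(w-mu)@d
    print(nm,len(xs),'ang',np.arctan2(d[1],d[0]),'ends',mu+d*t.min(),mu+d*t.max(),'len',np.ptp(t))
bar(blob(5,18,P),.076,'pointer')
bar(blob(172,6,(370,190,450,265)),.094,'lever')
s=np.zeros_like(g)
V=(370,190,450,265);h_,s_,v_=cv2.split(hsv)
# foot rect: grey
m=np.zeros_like(g);m[190:265,370:450]=((v_>90)&(s_<60))[190:265,370:450]*255
k=np.nonzero(m);r=cv2.minAreaRect(np.stack(k[::-1],1).astype(np.float32));print('grey rect',r)
save(cv2.cvtColor(cv2.hconcat([cv2.resize(a[165:265,175:295],None,fx=4,fy=4,interpolation=2),cv2.resize(a[180:280,365:445],None,fx=4,fy=4,interpolation=2)]),cv2.COLOR_BGR2RGB),'crop1.png')
E
python3 m.py
```

```text
blue 89 [253.8315 189.4045] [0.6123 0.1965 0.045 ]
green 88 [208.1818 191.3295] [0.6091 0.3187 0.045 ]
yellow 116 [187.5948 214.0172] [0.5492 0.3737 0.045 ]
red 88 [275.4886 210.0682] [0.556  0.1391 0.045 ]
corners [[179.4189 178.634 ]
 [284.4812 174.066 ]
 [287.8095 250.617 ]
 [182.7472 255.1849]] [[0.6506 0.4057]
 [0.6582 0.1173]
 [0.449  0.1102]
 [0.4408 0.3958]]
sides [0.2101 0.2885 0.2093 0.2857]
yaw 0.04701434720092273
panel origin [0.4957 0.2547] [230.7668 232.853 ]
-64 [0.5581 0.1407]
-28 [0.6132 0.1992]
28 [0.6075 0.3211]
64 [0.5471 0.3741]
pointer 282 ang -0.07081009027190077 ends [0.4762 0.2533] [0.5885 0.2453] len 0.11254471168836427
lever 403 ang 0.27951388975794844 ends [ 0.4572 -0.2177] [ 0.5842 -0.1812] len 0.1321921214439213
grey rect ((409.67694091796875, 239.266845703125), (33.20425796508789, 76.90194702148438), 77.00537872314453)
```

View pics/crop1.png

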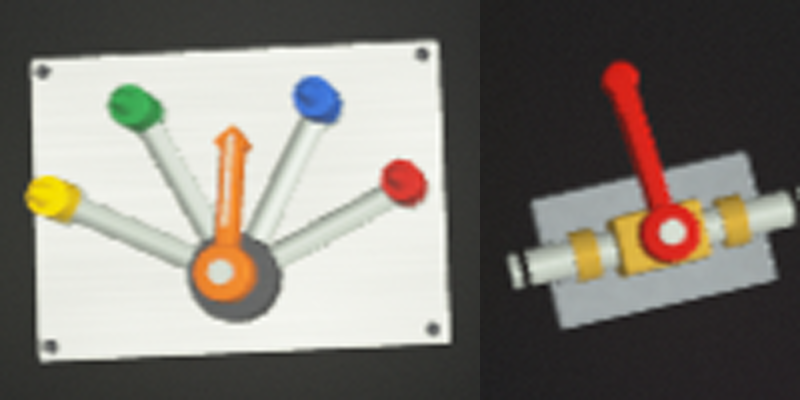

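```bash
cat >> h.py <<'E'
def yaw(o): return np.arctan2(o['eef_rot'][1][0],o['eef_rot'][0][0])
def plan(pts,hand=1):
    """pts: list of (x,y,z,yaw,nrows); prints rows from the measured pose"""
    o=ctrl.observe();p=np.array(o['tcp_pos']);y=yaw(o)
    print('t',round(o['time_s'],2),'now',np.round(p,4),'yaw',round(y,3),'j',np.round(o['joint_pos'],2),'F',np.round(o['ft_force'],1),'w',round(o['width'],3))
    for *q,yt,n in pts:
        q=np.array(q);dy=(yt-y+np.pi)%(2*np.pi)-np.pi;d=(q-p)/n
        for i in range(n):
            c,s=np.cos(y),np.sin(y)
            print([[round(float(c*d[0]+s*d[1]),4),round(float(s*d[0]-c*d[1]),4),round(float(-d[2]),4)],round(float(-np.degrees(dy/n)),1),hand])
            y+=dy/n
        p=q
E
python3 - <<'E'
from h import *
o=ctrl.observe()
# hover over panel
plan([(.5695,.285,.227,-.07,16)])
E
```

```text
t 0.55 now [0.2776 0.6152 0.2265] yaw -0.424 j [ 1.44  0.36  0.01 -0.   -1.22 -0.29] F [0.9 0.  0.8] w 0.088
[[0.0251, 0.0113, -0.0], -1.3, 1]
[[0.0249, 0.0119, -0.0], -1.3, 1]
[[0.0246, 0.0124, -0.0], -1.3, 1]
[[0.0243, 0.013, -0.0], -1.3, 1]
[[0.024, 0.0135, -0.0], -1.3, 1]
[[0.0237, 0.014, -0.0], -1.3, 1]
[[0.0234, 0.0145, -0.0], -1.3, 1]
[[0.0231, 0.015, -0.0], -1.3, 1]
[[0.0227, 0.0156, -0.0], -1.3, 1]
[[0.0224, 0.0161, -0.0], -1.3, 1]
[[0.022, 0.0165, -0.0], -1.3, 1]
[[0.0217, 0.017, -0.0], -1.3, 1]
[[0.0213, 0.0175, -0.0], -1.3, 1]
[[0.0209, 0.018, -0.0], -1.3, 1]
[[0.0205, 0.0184, -0.0], -1.3, 1]
[[0.0201, 0.0189, -0.0], -1.3, 1]
```

{"name": "arm_command", "arguments": {
  "series": [
    [[0.025,0.011,0],-1.3,1],
    [[0.025,0.012,0],-1.3,1],
    [[0.0245,0.0125,0],-1.3,1],
    [[0.0245,0.013,0],-1.3,1],
    [[0.024,0.0135,0],-1.3,1],
    [[0.0235,0.014,0],-1.3,1],
    [[0.0235,0.0145,0],-1.3,1],
    [[0.023,0.015,0],-1.3,1]
  ],
  "grip_force": 30
}}

```text
time_s: 1.35
tcp_pos: [0.4245, 0.4497, 0.2268]
eef_rot: [[0.971, -0.239, 0.0], [-0.239, -0.971, 0.0], [0.0, -0.0, -1.0]]
ft_force: [0.1, -0.3, 0.7]
width: 0.0293
```

{"name": "arm_command", "arguments": {
  "series": [
    [[0.0225,0.0155,0],-1.3,1],
    [[0.0225,0.016,0],-1.3,1],
    [[0.022,0.0165,0],-1.3,1],
    [[0.0215,0.017,0],-1.3,1],
    [[0.0215,0.0175,0],-1.3,1],
    [[0.021,0.018,0],-1.3,1],
    [[0.0205,0.0185,0],-1.3,1],
    [[0.02,0.019,0],-1.3,1]
  ]
}}

```text
time_s: 2.15
tcp_pos: [0.5716, 0.2855, 0.2267]
eef_rot: [[0.998, -0.06, 0.0], [-0.06, -0.998, 0.0], [0.0, -0.0, -1.0]]
ft_force: [-0.1, 0.6, 0.5]
width: 0.0005
```

```bash
cat >> h.py <<'E'
def wcam():
    o=ctrl.observe();M=np.array(ctrl.camera_params('wrist')['mount']);K=np.array(ctrl.camera_params('wrist')['intrinsics'])
    T=np.eye(4);T[:3,:3]=o['eef_rot'];T[:3,3]=o['tcp_pos'];return T@M,K
def wray(T,K,uv,z):
    d=T[:3,:3]@np.linalg.inv(K)@np.array([uv[0],uv[1],1.]);c=T[:3,3];return c+d*(z-c[2])/d[2]
def wproj(T,K,X):
    q=K@(T[:3,:3].T@(np.array(X)-T[:3,3]));return q[:2]/q[2]
E
python3 - <<'E'
from h import *
plan([(.5695,.285,.227,-.07,1)])
T,K=wcam();im=ctrl.capture('wrist');save(im,'w_raw.png')
np.savez('w.npz',T=T,K=K)
print(T)
p=np.array([.4955,.252])
for z,a,r in ((.076,0,0),(.076,-.07,.108),(.062,-.443,.13),(.086,-.443,.13)):
    q=wproj(T,K,[p[0]+r*np.cos(a),p[1]+r*np.sin(a),z]);print(q);cv2.circle(im,tuple(int(v) for v in q),3,(255,0,255),1)
save(im,'w1.png')
E
```

```text
t 2.15 now [0.5716 0.2855 0.2267] yaw -0.06 j [ 0.77  0.3  -0.07  0.   -1.2   0.74] F [-0.1  0.6  0.5] w 0.0
[[-0.002, 0.0006, -0.0003], 0.6, 1]
[[-0.05945835 -0.95421934 -0.29313846  0.6511929 ]
 [-0.99822999  0.05646569  0.01866851  0.28082698]
 [-0.00126159  0.2937296  -0.95588772  0.38561267]
 [ 0.          0.          0.          1.        ]]
[355.27336411 289.91135918]
[360.46420621 181.84991688]
[409.95764169 166.20679521]
[417.13803151 169.07988232]
```

View pics/w1.png

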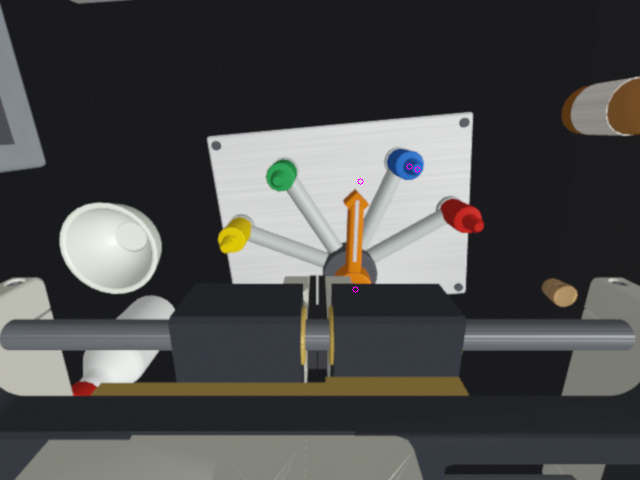

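```bash
cat > fit.py <<'E'
from h import *
from scipy.optimize import least_squares
np.set_printoptions(precision=4,suppress=True)
d=np.load('w.npz');T,K=d['T'],d['K']
L=lambda v,x,y:[v[0]+x*np.cos(v[2])-y*np.sin(v[2]),v[1]+x*np.sin(v[2])+y*np.cos(v[2])]
C=[(.158,.14),(.158,-.14),(-.05,-.14),(-.05,.14)]
top=[(182.5,180),(284.5,175),(288,250.5),(185,255.5)]
wr=[(209,137),(472,113),(465,292)]
posts=dict(y=64,g=28,b=-28,r=-64)
wbarb=dict(y=(226,244),g=(276,186),b=(416,169),r=(478,226))
tb=dict(g=(205,189.5),b=(253,188.5),y=(186,213.5),r=(276,209.5))
def P(cam,X): return proj('top',X) if cam=='t' else wproj(T,K,X)
def res(v,verbose=False):
    # v: x,y,yaw, camera offsets (top, wrist)
    ot,ow=v[3:5],v[5:7];r=[]
    for c,p in zip(C,top): r.append(P('t',[*L(v,*c),.012])+ot*1000-p)
    for c,p in zip(C,wr): r.append(P('w',[*L(v,*c),.012])+ow*1000-p)
    for k,a in posts.items():
        a=np.radians(a);r.append(P('w',[*L(v,.13*np.cos(a),.13*np.sin(a)),.084])+ow*1000-wbarb[k])
    r.append(P('t',[*L(v,0,0),.078])+ot*1000-np.array((230.25,232.5)))
    if verbose: print(np.round(np.array(r),1).tolist())
    return np.concatenate([np.concatenate(r),v[3:]*1000/3])
f=least_squares(res,[.495,.252,.045,0,0,0,0]);print(f.x);res(f.x,True)
v=f.x
for cam,tip,o in (('t',(233.25,196.75),v[3:5]),('w',(356,191),v[5:7])):
    g=least_squares(lambda a:P(cam,[*L(v,a[1]*np.cos(a[0]),a[1]*np.sin(a[0])),.07])+o*1000-tip,[-.1,.1]).x;print(cam,'pointer angle,radius',g)
print('blue dir',v[2]-np.radians(28),'blue',L(v,.13*np.cos(.4887),-.13*np.sin(.4887)))
E
python3 fit.py
```

```text
[ 0.4915  0.2553  0.029   0.0011 -0.001   0.001  -0.005 ]
[[0.2, -0.5], [0.2, -0.2], [-0.4, 0.4], [-0.4, -0.1], [-2.6, -0.2], [1.1, -0.9], [0.5, 0.3], [0.5, 3.9], [1.8, -4.2], [-0.2, 0.6], [-1.2, 1.0], [0.4, 0.6]]
t pointer angle,radius [-0.087   0.0959]
w pointer angle,radius [-0.0919  0.098 ]
blue dir -0.45964681665867435 blue [np.float64(0.608019832331873), np.float64(0.1976184162107077)]
```

The wrist view puts the tip at (356,191), blue post about (405,163) and green at (282,175). The gap beside the arm on the left is clear. Descending there.

{"name": "arm_command", "arguments": {
  "series": [
    [[-0.004,0,0.02],1.5,1],
    [[0,0,0.03],0,1],
    [[0,0,0.03],0,1],
    [[0,0,0.03],0,1],
    [[0,0,0.03],0,1],
    [[0,0,0.02],0,1],
    [[0,0,0.006],0,1],
    [[0,0,0],0,1]
  ]
}}

```text
time_s: 3.0
tcp_pos: [0.5666, 0.2865, 0.06]
eef_rot: [[0.996, -0.087, -0.001], [-0.087, -0.996, -0.001], [-0.001, 0.001, -1.0]]
ft_force: [0.2, 0.1, 0.9]
width: -0.0001
```

```bash
cat > arc.py <<'E'
from h import *
import sys
def arc(piv,z,r,off,a0,a1,n,flip=0):
    """tool centre at radius r along handle at angle a, off to its left; rows for a0->a1"""
    pts=[]
    for a in np.linspace(a0,a1,n+1)[0:]:
        c,s=np.cos(a),np.sin(a);pts.append((piv[0]+r*c-off*s,piv[1]+r*s+off*c,z,a+flip,1))
    return pts
E
python3 - <<'E'
from arc import *
plan(arc((.4925,.254),.060,.072,.028,-.09,-.41,7))
E
```

```text
t 3.0 now [0.5666 0.2865 0.06  ] yaw -0.087 j [ 0.78  0.44 -0.28  0.   -0.85  0.71] F [0.2 0.1 0.9] w -0.0
[[0.001, 0.011, -0.0], 0.2, 1]
[[0.0012, 0.0033, -0.0], 2.6, 1]
[[0.0012, 0.0033, -0.0], 2.6, 1]
[[0.0012, 0.0033, -0.0], 2.6, 1]
[[0.0012, 0.0033, -0.0], 2.6, 1]
[[0.0012, 0.0033, -0.0], 2.6, 1]
[[0.0012, 0.0033, -0.0], 2.6, 1]
[[0.0012, 0.0033, -0.0], 2.6, 1]
```

{"name": "arm_command", "arguments": {
  "series": [
    [[0.001,0.011,0],0.2,1],
    [[0.0012,0.0033,0],2.6,1],
    [[0.0012,0.0033,0],2.6,1],
    [[0.0012,0.0033,0],2.6,1],
    [[0.0012,0.0033,0],2.6,1],
    [[0.0012,0.0033,0],2.6,1],
    [[0.0012,0.0033,0],2.6,1],
    [[0.0012,0.0033,0],2.6,1]
  ]
}}

```text
time_s: 3.8
tcp_pos: [0.5707, 0.2518, 0.0624]
eef_rot: [[0.917, -0.399, 0.002], [-0.399, -0.917, 0.003], [0.001, -0.003, -1.0]]
ft_force: [-1.1, 2.4, -0.7]
width: 0.0004
```

```bash
python3 - <<'E'
from h import *
plan([])
im=ctrl.capture('top');save(im,'top2.png');T,K=wcam();w=ctrl.capture('wrist');save(w,'w2.png');np.savez('w2.npz',T=T,K=K)
print([(np.round(d['extent']).tolist(),round(d['conf'],2)) for d in ctrl.look_for('pointer','wrist')[:2]])
c1=cv2.resize(im[165:265,185:285],(400,400),interpolation=cv2.INTER_CUBIC)
c2=cv2.resize(w[60:320,200:500],(400,347),interpolation=cv2.INTER_CUBIC)
save(np.hstack([c1,np.vstack([c2,np.zeros((53,400,3),np.uint8)])]),'c2.png')
E
```

```text
t 3.8 now [0.5707 0.2518 0.0624] yaw -0.41 j [ 0.73  0.42 -0.31 -0.   -0.84  0.43] F [-1.1  2.4 -0.7] w 0.0
[([338.0, 235.0, 392.0, 286.0], 0.75), ([65.0, 28.0, 565.0, 381.0], 0.48)]
```

View pics/c2.png

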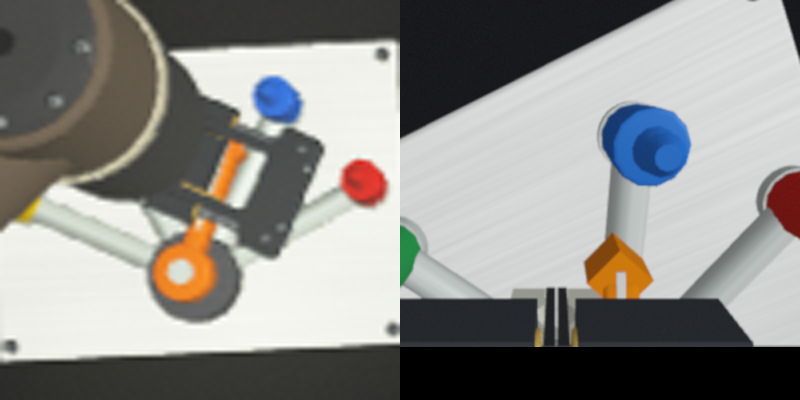

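```bash
python3 - <<'E'
from arc import *
plan(arc((.4925,.254),.060,.072,.028,-.42,-.455,2)+[(.580,.285,.06,-.455,2),(.580,.285,.22,-.455,5),(.41,.29,.25,-.3,6)])
E
```

```text
t 3.95 now [0.5705 0.2515 0.0621] yaw -0.407 j [ 0.73  0.42 -0.31  0.   -0.84  0.44] F [0.5 1.4 0.2] w 0.0
[[-0.0003, 0.0015, 0.0021], 0.7, 1]
[[0.0005, 0.0013, -0.0], 1.0, 1]
[[0.0005, 0.0013, -0.0], 1.0, 1]
[[-0.0035, -0.0191, -0.0], -0.0, 1]
[[-0.0035, -0.0191, -0.0], -0.0, 1]
[[0.0, -0.0, -0.032], -0.0, 1]
[[0.0, -0.0, -0.032], -0.0, 1]
[[0.0, -0.0, -0.032], -0.0, 1]
[[0.0, -0.0, -0.032], -0.0, 1]
[[0.0, -0.0, -0.032], -0.0, 1]
[[-0.0258, 0.0117, -0.005], -1.5, 1]
[[-0.0261, 0.011, -0.005], -1.5, 1]
[[-0.0264, 0.0104, -0.005], -1.5, 1]
[[-0.0266, 0.0097, -0.005], -1.5, 1]
[[-0.0269, 0.009, -0.005], -1.5, 1]
[[-0.0271, 0.0083, -0.005], -1.5, 1]
```

{"name": "arm_command", "arguments": {
  "series": [
    [[0,0.0015,0.001],0.7,1],
    [[0.0005,0.0013,0],1.0,1],
    [[0,0,0],0,1],
    [[-0.003,-0.012,0],0,1],
    [[0,0,-0.03],0,1],
    [[0,0,-0.035],0,1],
    [[0,0,-0.035],0,1],
    [[0,0,-0.035],0,1]
  ]
}}

```text
time_s: 4.75
tcp_pos: [0.571, 0.2608, 0.1952]
eef_rot: [[0.906, -0.424, -0.002], [-0.424, -0.906, -0.001], [-0.001, 0.002, -1.0]]
ft_force: [1.6, 0.4, -0.4]
width: 0.0002
```

{"name": "arm_command", "arguments": {
  "series": [
    [[0,0,-0.03],0,1],
    [[-0.026,0.011,-0.005],-1.5,1],
    [[-0.026,0.011,-0.005],-1.5,1],
    [[-0.026,0.01,-0.005],-1.5,1],
    [[-0.026,0.01,-0.005],-1.5,1],
    [[-0.026,0.009,-0.005],-1.5,1],
    [[-0.026,0.008,0],0,1],
    [[0,0,0],0,1]
  ]
}}

```text
time_s: 5.55
tcp_pos: [0.4022, 0.2623, 0.2499]
eef_rot: [[0.954, -0.3, -0.001], [-0.3, -0.954, 0.0], [-0.001, 0.0, -1.0]]
ft_force: [1.1, -0.4, -0.6]
width: 0.0001
```

```bash
python3 - <<'E'
from h import *
plan([])
im=ctrl.capture('top');save(im,'top3.png');T,K=wcam();w=ctrl.capture('wrist');save(w,'w3.png');np.savez('w3.npz',T=T,K=K)
c1=cv2.resize(im[170:250,190:290],(500,400),interpolation=cv2.INTER_CUBIC)
save(w,'c3.png')
E
```

```text
t 5.55 now [0.4022 0.2623 0.2499] yaw -0.305 j [ 0.99  0.02 -0.36 -0.   -1.19  0.28] F [ 1.1 -0.4 -0.6] w 0.0
```

View pics/c3.png

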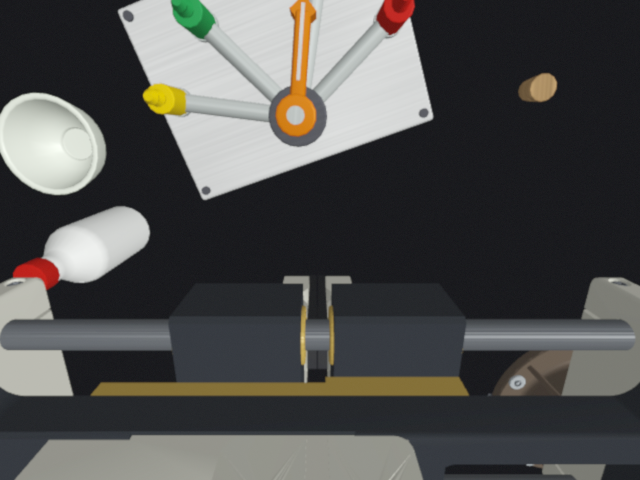

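{"name": "arm_command", "arguments": {
  "series": [
    [[0.025,0,0],0,1],
    [[0.025,0,0],0,1],
    [[0.025,0,0],0,1],
    [[0,0,0],0,1],
    [[0,0,0],0,1]
  ]
}}

```text
time_s: 6.15
tcp_pos: [0.4769, 0.2394, 0.2485]
eef_rot: [[0.953, -0.304, -0.002], [-0.304, -0.953, -0.002], [-0.001, 0.002, -1.0]]
ft_force: [-0.2, -0.3, -0.5]
width: 0.0002
```

```bash
python3 - <<'E'
from h import *
plan([])
T,K=wcam();w=ctrl.capture('wrist');save(w,'w4.png');np.savez('w4.npz',T=T,K=K)
save(cv2.resize(w[0:300,120:480],(720,600),interpolation=cv2.INTER_CUBIC),'c4.png')
E
```

```text
t 6.15 now [0.4769 0.2394 0.2485] yaw -0.309 j [ 0.83  0.11 -0.26 -0.   -1.2   0.43] F [-0.2 -0.3 -0.5] w 0.0
```

View pics/c4.png

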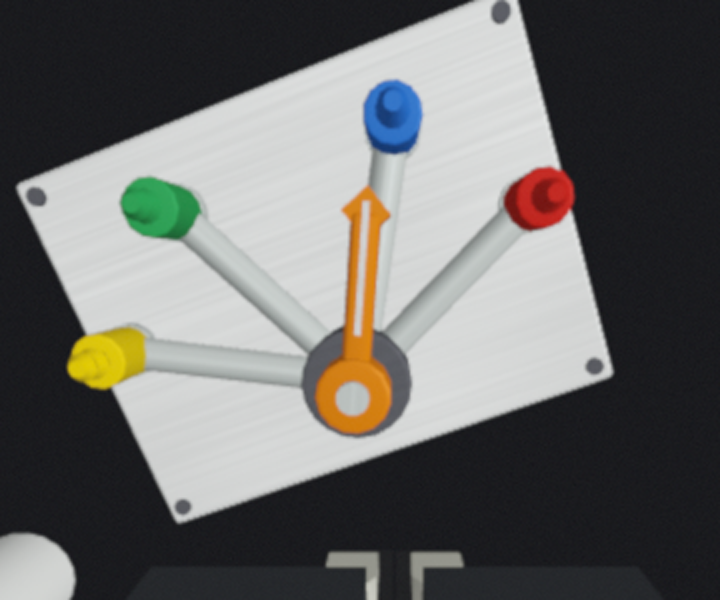

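```bash
cat > fit2.py <<'E'
from h import *
from scipy.optimize import least_squares
np.set_printoptions(precision=4,suppress=True)
d=np.load('w4.npz');T,K=d['T'],d['K']
px=lambda u,v:(120+u/2,v/2)
W=lambda u,v,z:wray(T,K,px(u,v),z)[:2]
cor=[W(*p,.012) for p in [(17,186),(518,-2),(613,376),(178,523)]]
print('sides',[round(float(np.linalg.norm(cor[i]-cor[i-1])),4) for i in range(4)])
C=[(.158,.14),(.158,-.14),(-.05,-.14),(-.05,.14)]
L=lambda v,x,y:np.array([v[0]+x*np.cos(v[2])-y*np.sin(v[2]),v[1]+x*np.sin(v[2])+y*np.cos(v[2])])
f=least_squares(lambda v:np.concatenate([L(v,*c)-p for c,p in zip(C,cor)]),[.495,.25,.04]);v=f.x
print('panel from corners',v,'res mm',f.fun*1000)
boss=W(353,397,.076);tip=W(367,186,.076);line=[W(367,201,.076),W(358,335,.076)]
ang=lambda d:np.arctan2(d[1],d[0])
print('boss',boss,'tip',tip,'len',np.linalg.norm(tip-boss),'ang',ang(tip-boss),'white line ang',ang(line[0]-line[1]))
for n,p,z in (('blue barb',(393,98),.086),('blue cyl',(392,112),.062),('red barb',(556,190),.086),('green barb',(130,212),.086),('yellow barb',(80,366),.086)):
    w=W(*p,z);print(n,w,'r',np.linalg.norm(w-boss),'ang',ang(w-boss),'rel yaw deg',np.degrees(ang(w-boss)))
E
python3 fit2.py
```

```text
sides [0.2062, 0.2787, 0.201, 0.2775]
panel from corners [0.495  0.2538 0.022 ] res mm [ 0.5497  0.1805  3.8867 -1.0497 -3.1274 -0.8284 -1.309   1.6975]
boss [0.4965 0.2543] tip [0.5859 0.2174] len 0.09678469544722919 ang -0.3913455144681212 white line ang -0.3917829226270895
blue barb [0.6143 0.196 ] r 0.13150714718083037 ang -0.45916858831730545 rel yaw deg -26.3084221955616
blue cyl [0.6136 0.1968] r 0.1305178931595873 ang -0.4567796260726835 rel yaw deg -26.171544741528663
red barb [0.5583 0.139 ] r 0.1308505434093688 ang -1.0788095789086263 rel yaw deg -61.811235769749835
green barb [0.6066 0.3204] r 0.12844857907852197 ang 0.5406017436083089 rel yaw deg 30.97419830616953
yellow barb [0.5513 0.3709] r 0.12883464036057038 ang 1.1313710200460858 rel yaw deg 64.82278451205157
```

Boss (353,397), tip (367,186), blue post (392,112) in the crop. That puts the pointer at −0.391 rad and blue at about −0.455 rad, so about 0.065 rad of clockwise push remains.

```bash
python3 - <<'E'
from arc import *
A=arc((.496,.254),.060,.072,.038,-.40,-.40,1)[0]
plan([(A[0],A[1],.24,-.40,4),(*A[:3],-.40,7)]+arc((.496,.254),.060,.072,.028,-.40,-.45,3))
print(A)
E
```

```text
t 6.2 now [0.4764 0.2396 0.2487] yaw -0.308 j [ 0.83  0.11 -0.26 -0.   -1.2   0.43] F [ 0.2 -0.5  0.6] w 0.0
[[0.0224, -0.0127, 0.0022], 1.3, 1]
[[0.0221, -0.0132, 0.0022], 1.3, 1]
[[0.0218, -0.0137, 0.0022], 1.3, 1]
[[0.0214, -0.0142, 0.0022], 1.3, 1]
[[0.0, -0.0, 0.0257], -0.0, 1]
[[0.0, -0.0, 0.0257], -0.0, 1]
[[0.0, -0.0, 0.0257], -0.0, 1]
[[0.0, -0.0, 0.0257], -0.0, 1]
[[0.0, -0.0, 0.0257], -0.0, 1]
[[0.0, -0.0, 0.0257], -0.0, 1]
[[0.0, -0.0, 0.0257], -0.0, 1]
[[0.0, 0.01, -0.0], -0.0, 1]
[[0.0005, 0.0012, -0.0], 1.0, 1]
[[0.0005, 0.0012, -0.0], 1.0, 1]
[[0.0005, 0.0012, -0.0], 1.0, 1]
(np.float64(0.5771142885759364), np.float64(0.2609621971258868), 0.06, np.float64(-0.4), 1)
```

{"name": "arm_command", "arguments": {
  "series": [
    [[0.0225,-0.0125,0.002],1.3,1],
    [[0.022,-0.013,0.002],1.3,1],
    [[0.022,-0.0135,0.002],1.3,1],
    [[0.0215,-0.014,0.002],1.3,1],
    [[0,0,0.03],0,1],
    [[0,0,0.03],0,1],
    [[0,0,0.03],0,1],
    [[0,0,0.03],0,1]
  ]
}}

```text
time_s: 7.0
tcp_pos: [0.5765, 0.2608, 0.1206]
eef_rot: [[0.922, -0.387, 0.0], [-0.387, -0.922, 0.0], [-0.0, -0.0, -1.0]]
ft_force: [0.4, 1.2, -0.2]
width: 0.0006
```

{"name": "arm_command", "arguments": {
  "series": [
    [[0,0,0.03],0,1],
    [[0,0,0.02],0,1],
    [[0,0,0.01],0,1],
    [[0,0,0],0,1]
  ]
}}

```text
time_s: 7.4
tcp_pos: [0.5761, 0.2602, 0.0603]
eef_rot: [[0.922, -0.387, -0.002], [-0.387, -0.922, -0.002], [-0.001, 0.002, -1.0]]
ft_force: [-0.3, 0.0, 0.2]
width: 0.0004
```

{"name": "arm_command", "arguments": {
  "series": [
    [[0,0.01,0],0,1],
    [[0.0005,0.0015,0],1.0,1],
    [[0.0005,0.0015,0],1.0,1],
    [[0.0005,0.0015,0],1.0,1],
    [[0,0,0],0,1],
    [[0,0,0],0,1]
  ]
}}

```text
time_s: 8.0
tcp_pos: [0.573, 0.2468, 0.0621]
eef_rot: [[0.901, -0.435, 0.001], [-0.435, -0.901, 0.001], [0.001, -0.001, -1.0]]
ft_force: [-0.5, 1.5, 1.0]
width: -0.0
```

```bash
python3 - <<'E'
from h import *
o=ctrl.observe();plan([])
r=np.array(o['tcp_pos'])[:2]-[.496,.254];R=np.linalg.norm(r)
for off in (.0265,.028): print(off,np.arctan2(r[1],r[0])-np.arcsin(off/R))
E
```

```text
t 8.0 now [0.573  0.2468 0.0621] yaw -0.45 j [ 0.72  0.42 -0.3   0.   -0.84  0.4 ] F [-0.5  1.5  1. ] w -0.0
0.0265 -0.4421959748282018
0.028 -0.46290866995308205
```

Retreat to the same viewpoint and measure.

{"name": "arm_command", "arguments": {
  "series": [
    [[-0.002,-0.012,0],0,1],
    [[0,0,-0.03],0,1],
    [[0,0,-0.035],0,1],
    [[0,0,-0.035],0,1],
    [[0,0,-0.035],0,1],
    [[0,0,-0.03],0,1],
    [[-0.03,0.011,-0.02],0,1],
    [[-0.03,0.011,0],0,1]
  ]
}}

```text
time_s: 8.8
tcp_pos: [0.5135, 0.2655, 0.2494]
eef_rot: [[0.9, -0.436, 0.004], [-0.436, -0.9, 0.002], [0.002, -0.003, -1.0]]
ft_force: [-0.4, 0.8, -0.2]
width: 0.0001
```

{"name": "arm_command", "arguments": {
  "series": [
    [[-0.03,0.011,0],0,1],
    [[0,0,0],0,1],
    [[0,0,0],0,1]
  ]
}}

```text
time_s: 9.1
tcp_pos: [0.4804, 0.2682, 0.2471]
eef_rot: [[0.901, -0.434, 0.001], [-0.434, -0.901, 0.0], [0.001, -0.0, -1.0]]
ft_force: [-0.4, 0.5, 1.1]
width: 0.0004
```

```bash
python3 - <<'E'
from h import *
plan([])
T,K=wcam();w=ctrl.capture('wrist');save(w,'w5.png');np.savez('w5.npz',T=T,K=K)
save(cv2.resize(w[0:300,120:480],(720,600),interpolation=cv2.INTER_CUBIC),'c5.png')
E
```

```text
t 9.1 now [0.4804 0.2682 0.2471] yaw -0.448 j [ 0.87  0.14 -0.23  0.   -1.2   0.26] F [-0.4  0.5  1.1] w 0.0
```

View pics/c5.png

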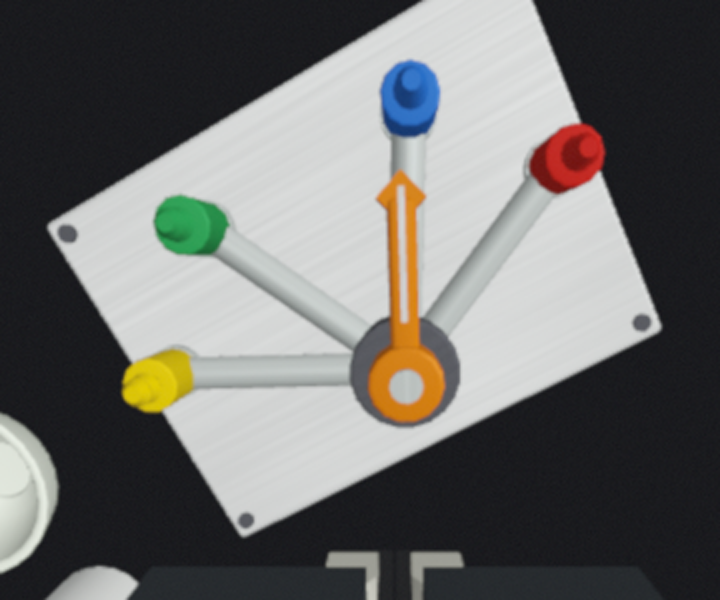

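```bash
cat > ang.py <<'E'
from h import *
import sys
np.set_printoptions(precision=4,suppress=True)
def run(n,boss,tip,barb):
    d=np.load(n+'.npz');T,K=d['T'],d['K'];im=cv2.imread('pics/'+n+'.png');h,s,v=cv2.split(cv2.cvtColor(im,cv2.COLOR_BGR2HSV))
    px=lambda u,v:(120+u/2,v/2);ang=lambda d:np.arctan2(d[1],d[0])
    B=wray(T,K,px(*boss),.076)[:2]
    m=((h>5)&(h<20)&(s>150)&(v>190)).astype(np.uint8)
    ys,xs=np.nonzero(m);w=np.array([wray(T,K,p,.076)[:2] for p in zip(xs,ys)])
    r=np.linalg.norm(w-B,axis=1);k=(r>.03)&(r<.075);q=w[k];mu=q.mean(0);dd=np.linalg.eigh(np.cov((q-mu).T))[1][:,1];dd*=np.sign(dd[0])
    t=wray(T,K,px(*tip),.076)[:2];b=wray(T,K,px(*barb),.086)[:2]
    mb=((h>100)&(h<125)&(s>130)).astype(np.uint8)
    print(n,'boss',B,'tip',ang(t-B),'bar centroid',ang(mu-B),'bar axis',ang(dd),'| blue barb',ang(b-B),b)
    # angle of tip->blue
    print('   tip->blue',ang(b-t),'tip lateral miss of bar-axis at 130mm (mm):',1000*np.cross(dd,b-mu))
run('w4',(353,397),(367,186),(393,98))
run('w5',(406,385),(401,171),(411,77))
E
python3 ang.py 2>/dev/null
```

```text
w4 boss [0.4965 0.2543] tip -0.3913455144681212 bar centroid -0.4177140965313308 bar axis -0.3932920320669599 | blue barb -0.45916858831730545 [0.6143 0.196 ]
   tip->blue -0.6447106604159496 tip lateral miss of bar-axis at 130mm (mm): -7.373710598819069
w5 boss [0.4965 0.2543] tip -0.4197620864907382 bar centroid -0.43394615067691733 bar axis -0.41381839695674155 | blue barb -0.45761640980607887 [0.6145 0.1963]
   tip->blue -0.5611636672086492 tip lateral miss of bar-axis at 130mm (mm): -4.695589554301032
```

```bash
python3 - <<'E'
from arc import *
P=(.4965,.2543)
A=arc(P,.060,.072,.036,-.43,-.43,1)[0]
plan([(A[0],A[1],.24,-.43,3),(*A[:3],-.43,7)]+arc(P,.060,.072,.0239,-.43,-.457,2))
print(A, arc(P,.060,.072,.0247,-.457,-.457,1)[0])
E
```

```text
t 9.15 now [0.4809 0.2681 0.2468] yaw -0.449 j [ 0.86  0.14 -0.23  0.   -1.2   0.26] F [ 0.3 -0.1  0.4] w 0.0
[[0.0304, -0.0106, 0.0023], -0.4, 1]
[[0.0305, -0.0104, 0.0023], -0.4, 1]
[[0.0306, -0.0102, 0.0023], -0.4, 1]
[[0.0, -0.0, 0.0257], -0.0, 1]
[[0.0, -0.0, 0.0257], -0.0, 1]
[[0.0, -0.0, 0.0257], -0.0, 1]
[[0.0, -0.0, 0.0257], -0.0, 1]
[[0.0, -0.0, 0.0257], -0.0, 1]
[[0.0, -0.0, 0.0257], -0.0, 1]
[[0.0, -0.0, 0.0257], -0.0, 1]
[[0.0, 0.0121, -0.0], -0.0, 1]
[[0.0003, 0.001, -0.0], 0.8, 1]
[[0.0003, 0.001, -0.0], 0.8, 1]
(np.float64(0.5769528828640433), np.float64(0.2570080692133927), 0.06, np.float64(-0.43), 1) (np.float64(0.5720104536550946), np.float64(0.24469472078480742), 0.06, np.float64(-0.457), 1)
```

{"name": "arm_command", "arguments": {
  "series": [
    [[0.0305,-0.0105,0.002],-0.4,1],
    [[0.0305,-0.0105,0.002],-0.4,1],
    [[0.0305,-0.0105,0.003],-0.4,1],
    [[0,0,0.03],0,1],
    [[0,0,0.03],0,1],
    [[0,0,0.03],0,1],
    [[0,0,0.03],0,1],
    [[0,0,0.03],0,1]
  ]
}}

```text
time_s: 9.95
tcp_pos: [0.5777, 0.2564, 0.0875]
eef_rot: [[0.909, -0.417, -0.001], [-0.417, -0.909, -0.001], [-0.0, 0.001, -1.0]]
ft_force: [-0.0, 0.1, -0.1]
width: 0.0001
```

{"name": "arm_command", "arguments": {
  "series": [
    [[0,0,0.02],0,1],
    [[0,0,0.01],0,1],
    [[0,0,0],0,1],
    [[0,0,0],0,1]
  ]
}}

```text
time_s: 10.35
tcp_pos: [0.5777, 0.257, 0.06]
eef_rot: [[0.909, -0.416, 0.001], [-0.416, -0.909, -0.0], [0.001, -0.0, -1.0]]
ft_force: [0.5, 0.4, 1.3]
width: 0.0003
```

{"name": "arm_command", "arguments": {
  "series": [
    [[0,0.006,0],0,1],
    [[0,0.006,0],0,1],
    [[0.0005,0.001,0],0.8,1],
    [[0.0005,0.001,0],0.8,1],
    [[0,0,0],0,1],
    [[0,0,0],0,1]
  ]
}}

```text
time_s: 10.95
tcp_pos: [0.5721, 0.244, 0.0599]
eef_rot: [[0.898, -0.441, 0.001], [-0.441, -0.898, 0.0], [0.0, -0.001, -1.0]]
ft_force: [-0.4, 2.6, 1.3]
width: 0.0006
```

```bash
python3 - <<'E'
from h import *
o=ctrl.observe();plan([])
r=np.array(o['tcp_pos'])[:2]-[.4965,.2543];R=np.linalg.norm(r)
print(np.arctan2(r[1],r[0])-np.arcsin(.0247/R))
E
```

```text
t 10.95 now [0.5721 0.244  0.0599] yaw -0.457 j [ 0.72  0.42 -0.31  0.   -0.84  0.4 ] F [-0.4  2.6  1.3] w 0.001
-0.4648847502761895
```

Estimated −0.465. Retreat and look again.

{"name": "arm_command", "arguments": {
  "series": [
    [[-0.002,-0.012,0],0,1],
    [[0,0,-0.03],0,1],
    [[0,0,-0.035],0,1],
    [[0,0,-0.035],0,1],
    [[0,0,-0.035],0,1],
    [[0,0,-0.03],0,1],
    [[-0.03,0.011,-0.02],0,1],
    [[-0.03,0.011,0],0,1]
  ]
}}

```text
time_s: 11.75
tcp_pos: [0.5129, 0.2631, 0.2473]
eef_rot: [[0.897, -0.442, 0.003], [-0.442, -0.897, 0.002], [0.002, -0.003, -1.0]]
ft_force: [-0.6, 0.6, -0.3]
width: 0.0004
```

{"name": "arm_command", "arguments": {
  "series": [
    [[-0.03,0.011,0],0,1],
    [[0,0,0],0,1],
    [[0,0,0],0,1]
  ]
}}

```text
time_s: 12.05
tcp_pos: [0.4798, 0.266, 0.245]
eef_rot: [[0.898, -0.44, 0.001], [-0.44, -0.898, 0.0], [0.0, -0.0, -1.0]]
ft_force: [0.9, 0.8, 0.2]
width: 0.0002
```

```bash
python3 - <<'E'
from h import *
plan([])
T,K=wcam();w=ctrl.capture('wrist');save(w,'w6.png');np.savez('w6.npz',T=T,K=K)
save(cv2.resize(w[0:300,120:480],(720,600),interpolation=cv2.INTER_CUBIC),'c6.png')
E
```

```text
t 12.05 now [0.4798 0.266  0.245 ] yaw -0.455 j [ 0.86  0.14 -0.24  0.   -1.19  0.25] F [0.9 0.8 0.2] w 0.0
```

View pics/c6.png

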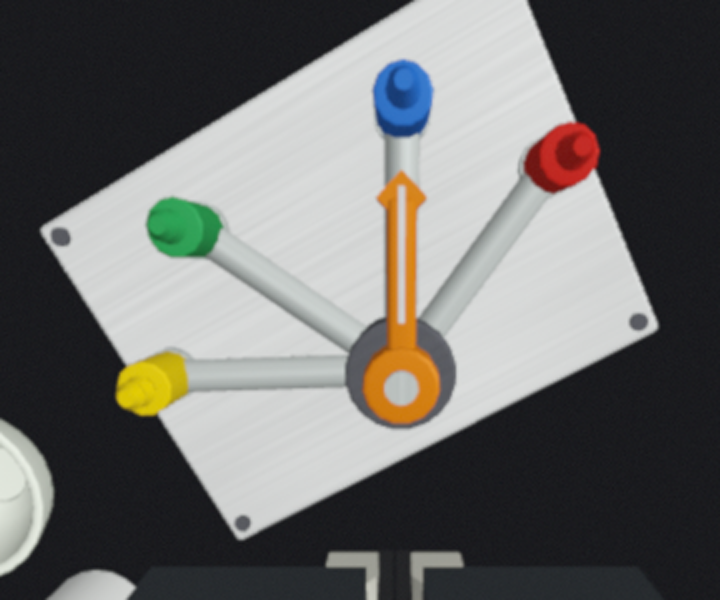

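Boss (401,386), tip (401,171) and blue post (403,95) are collinear to within about 0.01 rad, so the pointer is done. Next is the valve.

```bash
python3 - <<'E'
from h import *
plan([(.50,-.205,.25,-2.9,18)])
E
```

```text
t 12.1 now [0.4803 0.2659 0.2447] yaw -0.456 j [ 0.86  0.14 -0.24  0.   -1.19  0.25] F [ 0.2 -0.  -0.6] w 0.001
[[0.0125, 0.023, -0.0003], 7.8, 1]
[[0.0155, 0.0211, -0.0003], 7.8, 1]
[[0.0182, 0.0188, -0.0003], 7.8, 1]
[[0.0206, 0.0162, -0.0003], 7.8, 1]
[[0.0226, 0.0132, -0.0003], 7.8, 1]
[[0.0242, 0.01, -0.0003], 7.8, 1]
[[0.0253, 0.0067, -0.0003], 7.8, 1]
[[0.026, 0.0032, -0.0003], 7.8, 1]
[[0.0262, -0.0004, -0.0003], 7.8, 1]
[[0.0259, -0.0039, -0.0003], 7.8, 1]
[[0.0251, -0.0074, -0.0003], 7.8, 1]
[[0.0239, -0.0107, -0.0003], 7.8, 1]
[[0.0222, -0.0138, -0.0003], 7.8, 1]
[[0.0202, -0.0167, -0.0003], 7.8, 1]
[[0.0177, -0.0193, -0.0003], 7.8, 1]
[[0.0149, -0.0215, -0.0003], 7.8, 1]
[[0.0119, -0.0233, -0.0003], 7.8, 1]
[[0.0086, -0.0247, -0.0003], 7.8, 1]
```

{"name": "arm_command", "arguments": {
  "series": [
    [[0.0125,0.023,0],7.8,1],
    [[0.0155,0.021,0],7.8,1],
    [[0.018,0.019,0],7.8,1],
    [[0.0205,0.016,0],7.8,1],
    [[0.0225,0.013,0],7.8,1],
    [[0.024,0.01,0],7.8,1],
    [[0.0255,0.0065,0],7.8,1],
    [[0.026,0.003,0],7.8,1]
  ]
}}

```text
time_s: 12.9
tcp_pos: [0.4895, 0.0554, 0.2442]
eef_rot: [[0.018, -1.0, -0.001], [-1.0, -0.018, -0.001], [0.001, 0.001, -1.0]]
ft_force: [0.9, 0.0, -0.7]
width: 0.0001
```

{"name": "arm_command", "arguments": {
  "series": [
    [[0.026,-0.0005,0],7.8,1],
    [[0.026,-0.004,0],7.8,1],
    [[0.025,-0.0075,0],7.8,1],
    [[0.024,-0.0105,0],7.8,1],
    [[0.022,-0.014,0],7.8,1],
    [[0.02,-0.0165,0],7.8,1],
    [[0.0175,-0.0195,0],7.8,1],
    [[0.015,-0.0215,0],7.8,1]
  ]
}}

```text
time_s: 13.7
tcp_pos: [0.4977, -0.1539, 0.2441]
eef_rot: [[-0.878, -0.479, -0.001], [-0.479, 0.878, -0.0], [0.001, 0.0, -1.0]]
ft_force: [0.1, 0.6, -0.5]
width: 0.0004
```

{"name": "arm_command", "arguments": {
  "series": [
    [[0.012,-0.0235,0],7.8,1],
    [[0.0085,-0.0245,0],7.8,1],
    [[0,0,0],0,1],
    [[0,0,0],0,1]
  ]
}}

```text
time_s: 14.1
tcp_pos: [0.4991, -0.2054, 0.2438]
eef_rot: [[-0.973, -0.231, -0.002], [-0.231, 0.973, 0.0], [0.001, 0.0, -1.0]]
ft_force: [0.4, 0.3, -0.7]
width: 0.0006
```

```bash
python3 - <<'E'
from h import *
plan([])
T,K=wcam();w=ctrl.capture('wrist');save(w,'w7.png');np.savez('w7.npz',T=T,K=K)
save(w[:400],'c7.png')
for n in('lever','valve'):print(n,[(np.round(d['extent']).tolist(),round(d['conf'],2)) for d in ctrl.look_for(n,'wrist')[:2]])
E
```

```text
t 14.1 now [ 0.4991 -0.2054  0.2438] yaw -2.908 j [-0.03  0.13 -0.26  0.   -1.19 -1.31] F [ 0.4  0.3 -0.7] w 0.001
lever [([296.0, 166.0, 333.0, 300.0], 0.68), ([230.0, 2.0, 259.0, 25.0], 0.63)]
valve [([221.0, 140.0, 412.0, 300.0], 0.97), ([232.0, 1.0, 263.0, 22.0], 0.72)]
```

View pics/c7.png

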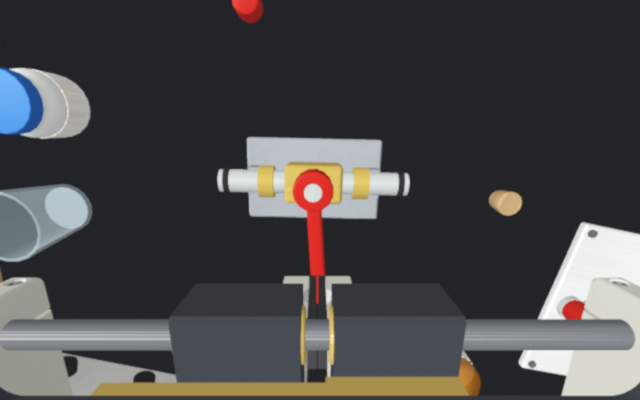

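```bash
python3 - <<'E'
from arc import *
d=np.load('w7.npz');T,K=d['T'],d['K'];ang=lambda d:np.arctan2(d[1],d[0])
W=lambda u,v,z:wray(T,K,(u,v),z)[:2]
b=W(313,191,.094);l=W(317,272,.094);print('pivot',b,'lever',ang(l-b))
p=W(409,184,.034)-W(218,180,.034);print('pipe len',np.linalg.norm(p),'pipe dir',ang(p),'->valve yaw',ang(p)-np.pi/2)
f=W(382,140,.01)-W(247,137,.01);print('foot dir',ang(f)-np.pi/2,np.linalg.norm(f))
a=ang(l-b);A=arc(b,.075,.08,-.04,a,a,1,np.pi)[0]
print(A)
plan([(A[0],A[1],.244,A[3],4),(*A[:3],A[3],7)])
E
```

```text
pivot [ 0.47477027 -0.21433925] lever 0.279413394821907
pipe len 0.20647614889727026 pipe dir 1.783433782039535 ->valve yaw 0.2126374552446384
foot dir 0.21230635776452056 0.14982415907582
(np.float64(0.5626993380846066), np.float64(-0.2307245940862149), 0.075, np.float64(3.4210060484117), 1)
t 14.25 now [ 0.4991 -0.2041  0.2443] yaw -2.906 j [-0.02  0.12 -0.26 -0.   -1.19 -1.31] F [-0.5 -0.5  0.1] w 0.0
[[-0.0139, -0.0102, 0.0001], -0.6, 1]
[[-0.0138, -0.0103, 0.0001], -0.6, 1]
[[-0.0137, -0.0105, 0.0001], -0.6, 1]
[[-0.0136, -0.0106, 0.0001], -0.6, 1]
[[-0.0, 0.0, 0.0241], -0.0, 1]
[[-0.0, 0.0, 0.0241], -0.0, 1]
[[-0.0, 0.0, 0.0241], -0.0, 1]
[[-0.0, 0.0, 0.0241], -0.0, 1]
[[-0.0, 0.0, 0.0241], -0.0, 1]
[[-0.0, 0.0, 0.0241], -0.0, 1]
[[-0.0, 0.0, 0.0241], -0.0, 1]
```

The view confirms the grey-footed valve: pivot at (313,191), lever running down to (318,275), pipe ends at (218,180) and (409,184). The lever is at 0.28 rad in the world frame with valve yaw 0.21, so it starts at about 0.07.

{"name": "arm_command", "arguments": {
  "series": [
    [[-0.014,-0.0105,0],-0.6,1],
    [[-0.014,-0.0105,0],-0.6,1],
    [[-0.0135,-0.0105,0],-0.6,1],
    [[-0.0135,-0.0105,0],-0.6,1],
    [[0,0,0.03],0,1],
    [[0,0,0.03],0,1],
    [[0,0,0.03],0,1],
    [[0,0,0.03],0,1]
  ]
}}

```text
time_s: 15.05
tcp_pos: [0.5629, -0.2307, 0.1237]
eef_rot: [[-0.962, -0.275, 0.001], [-0.275, 0.962, -0.0], [-0.001, -0.0, -1.0]]
ft_force: [1.0, -0.2, -0.2]
width: 0.0006
```

{"name": "arm_command", "arguments": {
  "series": [
    [[0,0,0.03],0,1],
    [[0,0,0.014],0,1],
    [[0,0,0.005],0,1],
    [[0,0,0],0,1]
  ]
}}

```text
time_s: 15.45
tcp_pos: [0.563, -0.2313, 0.0758]
eef_rot: [[-0.962, -0.274, -0.0], [-0.274, 0.962, -0.0], [0.0, -0.0, -1.0]]
ft_force: [-0.4, -0.2, 0.9]
width: 0.0004
```

```bash
python3 - <<'E'
from arc import *
plan(arc((.4748,-.2143),.075,.08,-.026,.28,1.76,16,np.pi))
E
```

```text
t 15.45 now [ 0.563  -0.2313  0.0758] yaw -2.864 j [-0.07  0.39 -0.33  0.   -0.86 -1.22] F [-0.4 -0.2  0.9] w 0.0
[[0.0001, 0.0147, 0.0008], -0.2, 1]
[[-0.0021, 0.0075, -0.0], -5.3, 1]
[[-0.0021, 0.0075, -0.0], -5.3, 1]
[[-0.0021, 0.0075, -0.0], -5.3, 1]
[[-0.0021, 0.0075, -0.0], -5.3, 1]
[[-0.0021, 0.0075, -0.0], -5.3, 1]
[[-0.0021, 0.0075, -0.0], -5.3, 1]
[[-0.0021, 0.0075, -0.0], -5.3, 1]
[[-0.0021, 0.0075, -0.0], -5.3, 1]
[[-0.0021, 0.0075, -0.0], -5.3, 1]
[[-0.0021, 0.0075, -0.0], -5.3, 1]
[[-0.0021, 0.0075, -0.0], -5.3, 1]
[[-0.0021, 0.0075, -0.0], -5.3, 1]
[[-0.0021, 0.0075, -0.0], -5.3, 1]
[[-0.0021, 0.0075, -0.0], -5.3, 1]
[[-0.0021, 0.0075, -0.0], -5.3, 1]
[[-0.0021, 0.0075, -0.0], -5.3, 1]
```

{"name": "arm_command", "arguments": {
  "series": [
    [[0,0.0075,0],0,1],
    [[0,0.0075,0],0,1],
    [[-0.002,0.0075,0],-5.3,1],
    [[-0.002,0.0075,0],-5.3,1],
    [[-0.002,0.0075,0],-5.3,1],
    [[-0.002,0.0075,0],-5.3,1],
    [[-0.002,0.0075,0],-5.3,1],
    [[-0.002,0.0075,0],-5.3,1]
  ]
}}

```text
time_s: 16.25
tcp_pos: [0.5477, -0.1722, 0.0769]
eef_rot: [[-0.671, -0.742, 0.002], [-0.742, 0.671, -0.001], [-0.001, -0.002, -1.0]]
ft_force: [1.4, -3.7, -0.6]
width: 0.0004
```

```bash
python3 - <<'E'
from arc import *
o=ctrl.observe();print(np.array(o['eef_rot'])[2])
r=np.array(o['tcp_pos'])[:2]-[.4748,-.2143];R=np.linalg.norm(r);a=np.arctan2(r[1],r[0])+np.arcsin(.0255/R);print('lever world est',a,'R',R,'joint',a-.2125)
y=yaw(o)+np.pi
plan(arc((.4748,-.2143),.075,.08,-.026,y,1.76,12,np.pi))
E
```

```text
[-9.24962448e-04 -1.92287628e-03 -9.99997723e-01]
lever world est 0.8317133809513023 R 0.08419286227108969 joint 0.6192133809513023
t 16.25 now [ 0.5477 -0.1722  0.0769] yaw -2.306 j [ 0.04  0.33 -0.4   0.   -0.83 -0.77] F [ 1.4 -3.7 -0.6] w 0.0
[[0.0001, -0.0002, 0.0019], -0.0, 1]
[[-0.0018, 0.0062, -0.0], -4.4, 1]
[[-0.0018, 0.0062, -0.0], -4.4, 1]
[[-0.0018, 0.0062, -0.0], -4.4, 1]
[[-0.0018, 0.0062, -0.0], -4.4, 1]
[[-0.0018, 0.0062, -0.0], -4.4, 1]
[[-0.0018, 0.0062, -0.0], -4.4, 1]
[[-0.0018, 0.0062, -0.0], -4.4, 1]
[[-0.0018, 0.0062, -0.0], -4.4, 1]
[[-0.0018, 0.0062, -0.0], -4.4, 1]
[[-0.0018, 0.0062, -0.0], -4.4, 1]
[[-0.0018, 0.0062, -0.0], -4.4, 1]
[[-0.0018, 0.0062, -0.0], -4.4, 1]
```

Moving as planned with a 3–4 N push. Continuing.

{"name": "arm_command", "arguments": {
  "series": [
    [[-0.002,0.0062,0.001],-4.4,1],
    [[-0.002,0.0062,0],-4.4,1],
    [[-0.002,0.0062,0],-4.4,1],
    [[-0.002,0.0062,0],-4.4,1],
    [[-0.002,0.0062,0],-4.4,1],
    [[-0.002,0.0062,0],-4.4,1],
    [[-0.002,0.0062,0],-4.4,1],
    [[-0.002,0.0062,0],-4.4,1]
  ]
}}

```text
time_s: 17.05
tcp_pos: [0.512, -0.1359, 0.0761]
eef_rot: [[-0.121, -0.993, 0.004], [-0.993, 0.121, -0.0], [-0.0, -0.004, -1.0]]
ft_force: [2.3, -2.0, -0.2]
width: 0.0002
```

```bash
python3 - <<'E'
from arc import *
o=ctrl.observe()
r=np.array(o['tcp_pos'])[:2]-[.4748,-.2143];R=np.linalg.norm(r);a=np.arctan2(r[1],r[0])+np.arcsin(.0255/R);print('lever world est',a,'R',R,'joint',a-.2125)
y=yaw(o)+np.pi
plan(arc((.4748,-.2143),.075,.08,-.026,y,1.79,6,np.pi))
E
```

```text
lever world est 1.426195384124056 R 0.08677333048815962 joint 1.213695384124056
t 17.05 now [ 0.512  -0.1359  0.0761] yaw -1.692 j [ 0.11  0.27 -0.5   0.   -0.79 -0.23] F [ 2.3 -2.  -0.2] w 0.0
[[0.0023, 0.0014, 0.0011], -0.0, 1]
[[-0.0013, 0.0046, -0.0], -3.3, 1]
[[-0.0013, 0.0046, -0.0], -3.3, 1]
[[-0.0013, 0.0046, -0.0], -3.3, 1]
[[-0.0013, 0.0046, -0.0], -3.3, 1]
[[-0.0013, 0.0046, -0.0], -3.3, 1]
[[-0.0013, 0.0046, -0.0], -3.3, 1]
```

{"name": "arm_command", "arguments": {
  "series": [
    [[0,0.0046,0],-3.3,1],
    [[-0.001,0.0046,0],-3.3,1],
    [[-0.0013,0.0046,0],-3.3,1],
    [[-0.0013,0.0046,0],-3.3,1],
    [[-0.0013,0.0046,0],-3.3,1],
    [[-0.0013,0.0046,0],-3.3,1]
  ]
}}

```text
time_s: 17.65
tcp_pos: [0.4846, -0.1297, 0.0761]
eef_rot: [[0.221, -0.975, 0.005], [-0.975, -0.221, 0.001], [0.0, -0.005, -1.0]]
ft_force: [1.2, 2.0, -0.1]
width: 0.0004
```

{"name": "arm_command", "arguments": {
  "series": [
    [[0,0.0015,0],0,1],
    [[0,0.001,0],0,1],
    [[0,0,0],0,1]
  ]
}}

```text
time_s: 17.95
tcp_pos: [0.4813, -0.131, 0.0752]
eef_rot: [[0.218, -0.976, 0.002], [-0.976, -0.218, 0.0], [0.0, -0.002, -1.0]]
ft_force: [2.1, 1.4, 0.6]
width: -0.0
```

```bash
python3 - <<'E'
from arc import *
o=ctrl.observe()
r=np.array(o['tcp_pos'])[:2]-[.4748,-.2143];R=np.linalg.norm(r);a=np.arctan2(r[1],r[0])+np.arcsin(.0255/R);print('lever world est',a,'R',R,'joint',a-.2125)
plan([])
E
```

```text
lever world est 1.802624638172144 R 0.08355429208883698 joint 1.5901246381721441
t 17.95 now [ 0.4813 -0.131   0.0752] yaw -1.352 j [ 0.13  0.23 -0.57  0.   -0.77  0.09] F [2.1 1.4 0.6] w -0.0
```

No stop force felt yet; nudging on.

{"name": "arm_command", "arguments": {
  "series": [
    [[0,0.001,0],0,1],
    [[0,0.001,0],0,1],
    [[0,0,0],0,1]
  ]
}}

```text
time_s: 18.25
tcp_pos: [0.4799, -0.1315, 0.075]
eef_rot: [[0.218, -0.976, 0.002], [-0.976, -0.218, 0.0], [0.0, -0.002, -1.0]]
ft_force: [1.6, 4.4, 1.1]
width: 0.0007
```

{"name": "arm_command", "arguments": {
  "series": [
    [[0,0.001,0],0,1],
    [[0,0.001,0],0,1],
    [[0,0,0],0,1]
  ]
}}

```text
time_s: 18.55
tcp_pos: [0.4792, -0.1316, 0.0753]
eef_rot: [[0.219, -0.976, 0.004], [-0.976, -0.219, 0.0], [0.001, -0.004, -1.0]]
ft_force: [6.3, 4.8, 1.2]
width: 0.0005
```

{"name": "arm_command", "arguments": {
  "series": [
    [[0,0.001,0],0,1],
    [[0,0.001,0],0,1],
    [[0,0,0],0,1]
  ]
}}

```text
time_s: 18.85
tcp_pos: [0.4786, -0.1318, 0.0756]
eef_rot: [[0.219, -0.976, 0.007], [-0.976, -0.219, 0.001], [0.001, -0.007, -1.0]]
ft_force: [9.3, 5.2, -0.3]
width: 0.0004
```

{"name": "arm_command", "arguments": {
  "series": [
    [[0,-0.007,0],0,1],
    [[0,-0.01,0],0,1],
    [[0,-0.01,0],0,1],
    [[0,0,-0.03],0,1],
    [[0,0,-0.04],0,1],
    [[0,0,-0.04],0,1],
    [[0,0,-0.04],0,1],
    [[0,0,-0.025],0,1]
  ]
}}

```text
time_s: 19.65
tcp_pos: [0.5019, -0.1269, 0.2525]
eef_rot: [[0.218, -0.976, 0.002], [-0.976, -0.218, -0.001], [0.001, -0.002, -1.0]]
ft_force: [0.9, -0.7, -0.2]
width: 0.0003
```

```bash
python3 - <<'E'
from h import *
plan([(.486,-.195,.25,-2.9,11)])
E
```

```text
t 19.65 now [ 0.5019 -0.1269  0.2525] yaw -1.351 j [ 0.13  0.08 -0.29  0.   -1.2   0.09] F [ 0.9 -0.7 -0.2] w 0.0
[[0.0057, 0.0028, 0.0002], 8.1, 1]
[[0.0061, 0.0019, 0.0002], 8.1, 1]
[[0.0063, 0.0011, 0.0002], 8.1, 1]
[[0.0064, 0.0002, 0.0002], 8.1, 1]
[[0.0063, -0.0007, 0.0002], 8.1, 1]
[[0.0062, -0.0016, 0.0002], 8.1, 1]
[[0.0059, -0.0024, 0.0002], 8.1, 1]
[[0.0055, -0.0032, 0.0002], 8.1, 1]
[[0.005, -0.004, 0.0002], 8.1, 1]
[[0.0043, -0.0046, 0.0002], 8.1, 1]
[[0.0037, -0.0052, 0.0002], 8.1, 1]
```

The stop is reached: force rises to 9 N with no further motion. Verifying from here and from the top camera.

```bash
python3 - <<'E'
from h import *
T,K=wcam();w=ctrl.capture('wrist');save(w,'w8.png');np.savez('w8.npz',T=T,K=K)
im=ctrl.capture('top');save(im,'top8.png')
save(np.hstack([w[40:340,140:540],cv2.resize(im[160:280,170:330],(400,300),interpolation=cv2.INTER_CUBIC)]),'c8.png')
E
```

```text
(no output)
```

View pics/c8.png

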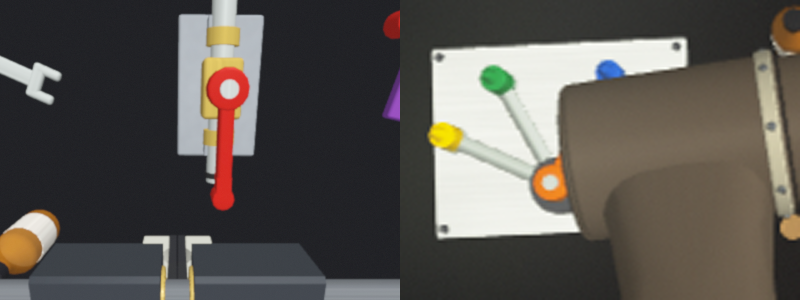

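```bash
python3 - <<'E'
from h import *
d=np.load('w8.npz');T,K=d['T'],d['K'];ang=lambda d:np.arctan2(d[1],d[0])
W=lambda u,v,z:wray(T,K,(u+140,v+40),z)[:2]
b=W(230,90,.094);t=W(222.5,199,.094);print('pivot',b,'lever',ang(t-b),np.linalg.norm(t-b))
p=W(211,183,.04)-W(224.5,0,.04);print('pipe',ang(p),'diff',ang(t-b)-ang(p))
f=W(253,155,.01)-W(264,15,.01);g=W(178,155,.01)-W(179,15,.01);print('foot',ang(f),ang(g))
E
```

```text
pivot [ 0.47341004 -0.21389884] lever 1.7652449976651994 0.10202568061927532
pipe 1.7495945712808518 diff 0.01565042638434755
foot 1.7793005164060451 1.7851904296464618
```

```bash
python3 -c "
from station import ctrl
print(ctrl.observe()['time_s']);print(ctrl.close_job())"
```

```text
19.75
the job is handed in; nothing more can be done
None
```

I pushed the orange pointer clockwise until it pointed at the blue outlet, then pushed the red lever on the grey-footed valve anticlockwise to its stop. The job was handed in at 19.75 s with the arm clear above the bench.

- **Pointer:** the first two pushes fell short, by about 0.065 rad and then 0.04 rad. After a third, the last wrist picture showed boss, tip and blue post in line to about 0.01 rad. I did not touch it after that. In the final top picture the arm hid most of the pointer, so I did not recheck it at the end.
- **Lever:** at the end the push force rose to about 10 N and the lever barely moved, as it would against its stop. In the last wrist picture the lever was within 0.02 rad of the pipe and the foot edges.
- **Disagreements:** the pointer tip measured about 97 mm from its axis against 108 mm given. The lever end measured about 102 mm against 115 mm. Panel yaw estimates ranged from 0.02 to 0.05 rad, so I aligned the pointer by eye on the blue post rather than by the panel's angle.
- **Forces and bystanders:** the highest wrist force I read was about 11 N. The moves were planned clear of the bottles, glassware, spanner and the purple look-alike. I did not remeasure their positions at the end.

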